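# Ready the folding reel stand and hold it plumb for its reel

## Task

The folding reel stand is lying on its spindle with its prop leg folded. Before a reel goes on, throw the hub brake lever right over into its lock notch (the one with three punched dots, on the side away from the leg's foot), then swing the prop leg out past centre until its spring snaps it fully open, and then tip the stand up onto its two feet and hold it upright by its top bar, plumb and not leaning back on the leg, so that it cannot tip while I fit the reel. Finish while still holding it upright, and leave the other things on the bench where they are.

Things in the scene. Friction and masses are not known exactly. Their poses are not given: they have to be found in the camera images.
- reel_stand: loose stand, 0.94 kg: hoop of 10 mm dark steel tube, 110 mm wide, 253 tall, on a 134 mm foot bar; aluminium plate (5 mm thick) across it at z 65 to 155. Origin: underside of the feet, midway. Axes when upright: z up, y along foot bar and top bar, x out of the back. It starts lying on feet and spindle tip, back up, z 64 degrees off vertical. Open and not held, it leans back 10 degrees on its leg
- spindle_tip (a point): front end of the hub's spindle, 20 mm thick there, at (-55, 0, 110) mm in the stand's frame; the stand lies on it at the start; pushed sideways by more than some 3 N the lying stand slips or turns a little
- top_grip (a point): middle of the top bar, at (0, 0, 245) mm in the stand's frame: a straight round rubber grip along the stand's y, 15 mm thick and 60 mm long; nothing is within 30 mm of it but the hoop's bends at its ends. Mind the wall shelf over the back of the bench: front edge 580 mm ahead of the robot, underside 540 mm above the bench
- foot_left (a point): underside of the round rubber foot (radius 8.5 mm about the stand's y; it rolls a little as the stand tips) at (0, 58, 0) mm in the stand's frame; about 0 high when this foot is on the bench
- foot_right (a point): underside of the rubber foot at (0, -58, 0) mm in the stand's frame; about 0 high when this foot is on the bench
- brake_lever (a joint): hub brake lever on the plate's back; turns about the stand's x axis through (0, 0, 140) mm. Three sprung notches: 0 = free (one dot, lever towards -y), 0.4 rad = drag (two dots, straight up the hoop), 0.8 = lock (three dots, towards +y). It springs into the nearest, starts in free or drag, takes about 2 N at the knob; stops at -0.08 and 0.88
- lever_knob (a point): middle of the lever's upright black knob: 15 mm thick, 29 mm high along the stand's x (from 21 to 50 mm behind the plate's middle), 60 mm from the lever's pivot: at (35.5, 60 sin(q - 0.4), 140 + 60 cos(q - 0.4)) mm in the stand's frame for joint value q
- lock_notch (a point): where lever_knob is when the lever sits in its lock notch
- prop_leg (a joint): prop leg (kickstand) on the back of the plate: 0 = folded across the back, lying along the stand's -y with its foot sticking 34 mm out past the hoop tube; 1.78 rad = fully open against its stop. A spring pulls it shut below about 0.87 rad and snaps it open above; swinging it takes about 2.5 N near the foot
- leg_pivot (a point): pivot of the prop leg, at (28, 20, 100) mm in the stand's frame. At joint value q the leg points along cos(q) f + sin(q) o, with f = (0, -1, 0) and o = (0.669, 0, -0.743) in the stand's frame, so with the stand lying down it swings almost level, from the side towards the feet
- leg_foot (a point): centre of the rubber foot of the prop leg (a ball of radius 7 mm), 104 mm from the pivot; the leg is a round steel bar 10 mm thick
- wire_reel: bystander: empty black plastic wire reel, 60 mm across and 34 mm high, standing on a flange; origin under its middle
- masking_roll: bystander: roll of masking tape lying flat, 104 mm across, 25 mm high; origin under its middle
- solder_block: bystander: pale soldering block, 67 x 110 x 19 mm; origin under its middle
- bench_block: bystander: polished steel block, 75 x 75 x 19 mm; origin under its middle
- loupe: bystander: folding loupe lying open, 24 x 66 x 12 mm; origin under its middle
- screwdriver: bystander: small screwdriver, 121 mm long; origin under its middle
- needle_file: bystander: needle file, 149 mm long; origin under its middle

How it is judged:
On the way, in this order (a step that is already met when the one before it is completed fails the run):
1. the brake lever sits in the lock notch (value of joint brake_lever above 0.72 rad), for 0.2 s.
2. the prop leg is fully open, past centre, with the lever still locked (value of joint prop_leg above 1.68 rad and value of joint brake_lever above 0.72 rad), for 0.2 s.
At the end, for the whole second after the job is handed in: The stand is upright within 5 degrees of plumb, both feet on the bench (within 6 mm), at rest and held by the fingers at its top bar (at least 1.5 N, grasp point within 50 mm of the bar's middle); the prop leg is open (over 1.68 rad) and the brake lever is in the lock notch (over 0.72 rad) (all of step 2 and angle between reel_stand's own z axis and vertical below 0.087 rad and height (world z) of each of foot_left, foot_right below 0.006 m and contact force between the fingers and reel_stand above 1.5 N and distance between the grasp point and top_grip below 0.05 m and linear speed of reel_stand below 0.03 m/s); the arm keeps its last pose, push and grip.
It fails at once if a bystander on the bench is pushed more than 30 mm away (distance of any of wire_reel, masking_roll, solder_block, bench_block, loupe, screwdriver, needle_file from where it was at the start of the episode above 0.03 m).
It also fails if it takes over 64 s, if anything falls off the work surface, if the arm or the gripper's body presses on something with over 40 N, if the wrist force passes 120 N, or if a joint passes its speed limit or range.

## Robot

A 7-joint arm with a two-finger parallel gripper is mounted at the origin on a cart in front of the work surface, level with it; the furniture and walls round the work are solid. World frame = base frame: x ahead of the robot, y to its left, z up, the work surface at z = 0. Lengths are in m, angles in rad, forces in N, time in s.
With the tool pointing down it reaches from about 0.4 to 0.85 m from the base axis. Payload 10.4 kg.
Tool frame: the origin (TCP) lies midway between the tips of the shut fingers; the grasp point (between the pads) lies 19 mm behind it (manip.hold_point_z is the distance from the TCP to the grasp point, in m); z points along the fingers, y is the line along which they close (so a half turn about z gives the same grasp; the last joint's range is limited). The gripper opens to 85 mm and grips with 20 to 120 N. Pads are 22 mm wide; open, the fingers measure 114 mm over their backs; the gripper's body (76 mm by 85 mm) begins 54 mm behind the grasp point. The pads swing forward as they close: fully open they stand 13 mm farther back than shut.
Start: joints at [1.216, 0.332, -0.065, 1.46, 0.022, 1.35, -0.088], TCP at [0.204, -0.591, 0.208] pointing down, gripper open.
Joint ranges: [-2.6, 2.6], [-0.5, 2.12], [-1.47, 1.34], [0.16, 2.42], [-1.27, 4.41], [0.06, 2.06], [-2.6, 2.6]. Speed limits (rad/s): [2.22, 2.22, 2.79, 2.79, 3.14, 3.14, 3.14].

## Interface

Orientations are given as a unit quaternion [x, y, z, w].
In Python, from workcell import manip, eyes, job gives the robot as it stands.
- The arm moves only by the shell command python3 -m crank 'ROWS' [FORCE]. ROWS is JSON, a list that holds one entry, the list of rows, each a list of 7 numbers: the finger opening in cm, from 0 to 8.54, then the shift along the world's x, y, z in cm, then the turn, a rotation vector about the world's x, y, z in degrees. In form: [[[hand, x, y, z, ax, ay, az], ...]]. A call has 1 to 20 rows; each row shifts and turns the commanded pose from where the row before left it; what a row does not reach is not made up. A row lasts 1/8 s, in which the tool goes at most 62.5 mm and 10.7 degrees, less where a joint would pass 70% of its speed; a pose out of reach is approached as far as the arm can. A call with a gripper value outside its range is refused whole. The fingers move at their own pace and stop on an object; FORCE is the grip in N (left out, the last holds). Time passes only in rows, so rows that do not move let the fingers close. It gives the time, the measured TCP pose, the force, the opening and the grip force at its end, in the units of the state.
- manip.get_obs(): the state, without advancing time (a new reading comes with each control period).
- eyes.camera(name): name is "scene" or "top" or "wrist"; returns (picture, depth): 480x640x3 uint8, red, green, blue; 480x640 float32, m along the optical axis (not along the pixel's ray), 0 where there is no reading.
- eyes.camera_params(name): a dict with "fx", "fy", "cx", "cy" (pixels), "world_from_camera" (4x4, takes a point from camera to world coordinates); the wrist camera has in their place "hand_eye" (4x4, takes a point from camera to tool coordinates, whose origin is the TCP and whose axes are the flange's). Camera axes: x right, y down, z forward; pixel columns grow to the right and rows downward; lengths in m; the calibration is good to about 2 mm. The wrist camera is an equidistant fisheye: a pixel r from the principal point sees the ray r / f radians off the axis. A picture is of the moment at which its call begins: read the wrist's pose just before it. camera_params takes no time and is no camera call.
- job.hand_in(): hands the job in; it is judged then, once.
The state is a dict: "clock": time; "joint_pos": joint angles; "joint_velocities": joint speeds; "tau": joint torques, N m; "position": TCP position; "ee_rot": TCP orientation; "ft_force": force on the tool from outside, world axes, zero at the start; "torque": the same for the moment, N m; "grip_width": opening from 0.0 (shut) to 1.0 (fully open); "grasp_force": force on a finger pad.
Only numpy, scipy, OpenCV 4.12 (cv2) and the standard library are available. Lean on these libraries where they do the work, as an engineer would, in place of code of your own. Each camera call takes 0.05 s, during which the arm holds its last target. There are 200 camera calls.

## Working session

There is one attempt and no reset: what is moved stays moved. The work goes in short steps, Python scripts to look and compute and a shell command to move; the robot and the scene stay as the last step left them, time stands still between calls to the robot, and variables do not carry over. Pictures are saved under pics/ and viewed, at most 10 in all, crops included, and the job is handed in when it is done.

```bash
mkdir -p pics; ls; python3 - <<'E'
from workcell import manip, eyes, job
import cv2,numpy as np
o=manip.get_obs();print({k:np.round(v,3) for k,v in o.items()}, manip.hold_point_z)
ims=[]
for n in("scene","top"):
    p,d=eyes.camera(n);np.savez(f"pics/{n}.npz",p=p,d=d);cv2.imwrite(f"pics/{n}.png",p[:,:,::-1])
    print(n,eyes.camera_params(n))
E
```

```text
pics
{'clock': np.float64(0.0), 'joint_pos': array([ 1.216,  0.333, -0.065,  1.461,  0.022,  1.35 , -0.089]), 'joint_velocities': array([ 0.001,  0.001, -0.   , -0.002,  0.001, -0.001, -0.001]), 'tau': array([-1.0000e-03, -6.2545e+01,  4.8000e-02, -3.9161e+01,  1.6000e-02,
        1.0000e-02, -0.0000e+00]), 'position': array([ 0.203, -0.591,  0.207]), 'ee_rot': array([ 0.986,  0.165, -0.   , -0.001]), 'ft_force': array([ 0.206, -0.421,  0.166]), 'torque': array([ 0.048, -0.018,  0.036]), 'grasp_force': np.float64(0.0), 'grip_width': np.float64(1.0)} 0.0187
scene {'fx': 442.13968663671005, 'fy': 442.13968663671005, 'cx': 325.0092305966907, 'cy': 237.0940328658155, 'world_from_camera': array([[ 0.97361503, -0.10875661,  0.20061348,  0.29372693],
       [-0.22800632, -0.42771924,  0.87468244, -0.90158211],
       [-0.00932125, -0.89734511, -0.44123108,  0.5791103 ],
       [ 0.        ,  0.        ,  0.        ,  1.        ]])}
top {'fx': 441.78573426545114, 'fy': 441.78573426545114, 'cx': 316.7745512495513, 'cy': 237.8395596512155, 'world_from_camera': array([[-0.00557282, -0.98147917,  0.19148779,  0.29448173],
       [-0.99996039,  0.00679838,  0.00574377,  0.02721886],
       [-0.0069392 , -0.19144819, -0.98147819,  1.34293351],
       [ 0.        ,  0.        ,  0.        ,  1.        ]])}
```

View pics/top.png

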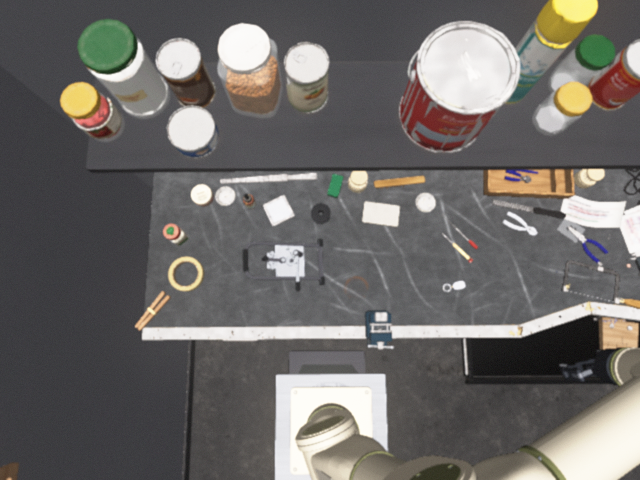

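View pics/scene.png

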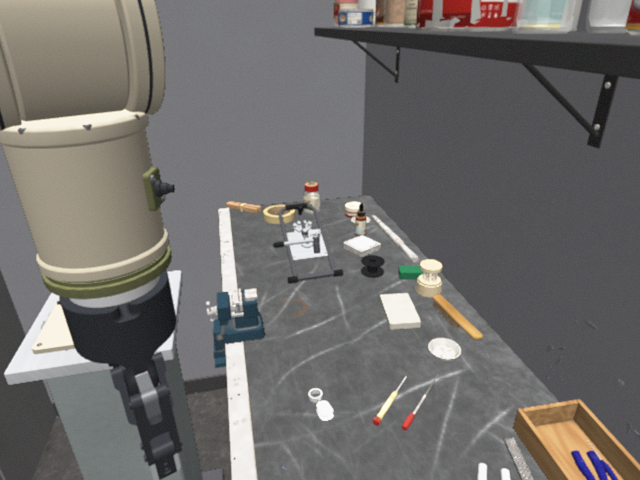

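The top view shows the stand with its feet at about (321,243) and (323,281), the top grip at (246,260) and the leg foot at (298,287), on the robot's side. The masking roll is at (186,273), well clear of the stand. I'll zoom in and measure.

```bash
cat > h.py <<'E'
import numpy as np,cv2
from workcell import eyes,manip
def pix(n,u,v,d):
    P=eyes.camera_params(n);T=P["world_from_camera"]
    return T[:3,:3]@(np.array([(u-P["cx"])/P["fx"],(v-P["cy"])/P["fy"],1])*d)+T[:3,3]
def cloud(n,d):
    P=eyes.camera_params(n);T=P["world_from_camera"]
    v,u=np.mgrid[:480,:640]
    c=np.stack([(u-P["cx"])/P["fx"]*d,(v-P["cy"])/P["fy"]*d,d],-1)
    return c@T[:3,:3].T+T[:3,3]
def proj(n,X):
    P=eyes.camera_params(n);T=P["world_from_camera"]
    c=(np.atleast_2d(X)-T[:3,3])@T[:3,:3]
    return np.c_[P["fx"]*c[:,0]/c[:,2]+P["cx"],P["fy"]*c[:,1]/c[:,2]+P["cy"]]
E
python3 - <<'E'
from h import *
z=np.load("pics/top.npz");p,d=z["p"],z["d"];C=cloud("top",d)
for n,(u,v) in dict(footL=(321,243),footR=(323,281),top=(246,260),leg=(298,286),plate=(292,255),bench=(350,300)).items():
    w=C[v-3:v+4,u-3:u+4].reshape(-1,3);i=w[:,2].argmax();print(n,w[i].round(3),np.median(w,0).round(3))
c=p[220:310,225:345,::-1];cv2.imwrite("pics/c.png",cv2.resize(c,None,fx=6.6,fy=6.6,interpolation=cv2.INTER_CUBIC))
h=C[220:310,225:345,2];print()
E
```

```text
footL [0.527 0.031 0.021] [0.538 0.022 0.013]
footR [0.418 0.023 0.02 ] [0.422 0.017 0.013]
top [0.474 0.235 0.123] [0.475 0.239 0.117]
leg [0.404 0.091 0.086] [0.404 0.089 0.08 ]
plate [0.294 0.027 1.343] [0.493 0.106 0.074]
bench [ 0.374 -0.061  0.007] [ 0.365 -0.064  0.002]
```

View pics/c.png

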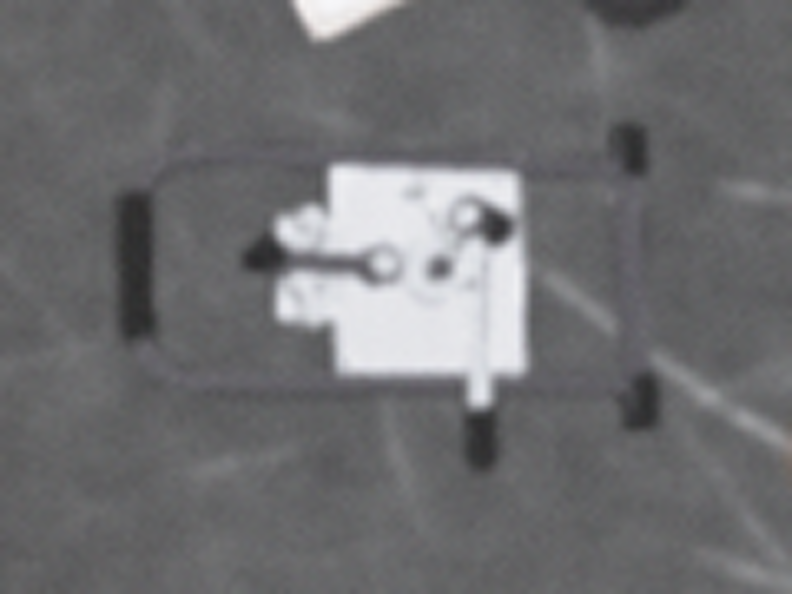

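The crop shows the lever in drag, with its knob at crop (262,250), pointing straight up the hoop. The leg is folded towards the robot. Next I'll fit the stand's pose.

```bash
cat >> h.py <<'E'
def stand(x,y,yaw,tilt):
    # x,y: foot axis middle; yaw: heading of stand z's horizontal projection; tilt off vertical
    hz=np.array([np.cos(yaw),np.sin(yaw),0]);up=np.array([0,0,1.])
    z=np.sin(tilt)*hz+np.cos(tilt)*up; xx=-np.cos(tilt)*hz+np.sin(tilt)*up
    R=np.c_[xx,np.cross(z,xx),z]
    return R,np.array([x,y,.0085])-.0085*z
def loc(R,t,p): return R@(np.array(p)/1000.)+t
def knob(q,x=35.5): return [x,60*np.sin(q-.4),140+60*np.cos(q-.4)]
def legp(q,r=104):
    return np.array([28,20,100])+r*(np.cos(q)*np.array([0,-1,0])+np.sin(q)*np.array([.669,0,-.743]))
E
python3 - <<'E'
from h import *
from scipy.optimize import least_squares
F=[[0,58,8.5],[0,-58,8.5],[0,0,245]]
px=np.array([[629,150],[640,402],[136,265]])/6.6+[225,220]-.4
f=lambda s:(proj("top",[loc(*stand(*s,np.radians(64)),p) for p in F])-px).ravel()
r=least_squares(f,[.47,.02,1.57]);print(r.x,f(r.x).round(2));R,t=stand(*r.x,np.radians(64));np.save("s0.npy",r.x)
print(R.round(3))
D=dict(org=(0,0,0),top=(0,0,245),tip=(-55,0,110),k0=knob(0),k4=knob(.4),k8=knob(.8),k4top=knob(.4,50),k8top=knob(.8,50),l0=legp(0),l9=legp(.9),l178=legp(1.78),piv=legp(0,0))
for k,p in D.items():
    w=loc(R,t,p);print(k,w.round(4),((proj("top",w)-[225,220]+.4)*6.6).round(0))
z=np.load("pics/top.npz");C=cloud("top",z["d"])
for n,(u,v) in dict(roll=(172,273),reel=(320,213),solder=(381,214),bench=(278,210)).items():print(n,C[v,u].round(3))
E
```

```text
[0.48196698 0.02354682 1.61156709] [-0.13  0.26  0.03 -0.2   0.09 -0.05]
[[ 0.018  0.999 -0.037]
 [-0.438  0.041  0.898]
 [ 0.899 -0.     0.438]]
org [0.4823 0.0159 0.0048] [[651. 276.]]
top [0.4733 0.2359 0.1122] [[137. 265.]]
tip [0.4773 0.1388 0.0036] [[385. 288.]]
k0 [0.4524 0.1748 0.1223] [[276. 309.]]
k4 [0.4756 0.18   0.1244] [[264. 254.]]
k8 [0.4991 0.1767 0.1223] [[274. 200.]]
k4top [0.4758 0.1736 0.1374] [[276. 249.]]
k8top [0.4994 0.1703 0.1353] [[285. 194.]]
l0 [0.3952 0.09   0.0738] [[483. 454.]]
l9 [0.4377 0.0134 0.0962] [[659. 349.]]
l178 [ 0.5247 -0.0025  0.1018] [[694. 147.]]
piv [0.4991 0.0943 0.0738] [[474. 217.]]
roll [0.448 0.472 0.02 ]
reel [0.635 0.025 0.004]
solder [ 0.628 -0.164  0.014]
bench [0.642 0.155 0.017]
```

```bash
python3 -m crank '[[[0,3,3,3,0,0,-5.5],[0,3,3,3,0,0,-5.5],[0,3,3,3,0,0,-5.5],[0,4,4,0,0,0,0],[0,4,4,0,0,0,0],[0,4,4,0,0,0,0],[0,1.5,5,0,0,0,0],[0,1.5,5,0,0,0,0],[0,1.5,5,0,0,0,0],[0,1.5,5,0,0,0,0],[0,1.5,5,0,0,0,0],[0,1.5,5,0,0,0,0],[0,-1.3,5,0,0,0,0],[0,-1.3,5,0,0,0,0],[0,-1.3,5,0,0,0,0],[0,-1.3,5,0,0,0,0],[0,-1.3,5,0,0,0,0],[0,0,0.9,-5,0,0,0],[0,0,0,-5,0,0,0],[0,0,0,0,0,0,0]]]'
```

```text
clock: 2.6
position: [0.4364, 0.1772, 0.1952]
ee_rot: [1.0, 0.022, -0.003, 0.001]
ft_force: [-0.7, -0.9, 1.0]
grip_width: 0.0
grasp_force: 0.0
```

```bash
python3 -m crank '[[[0,0,0,-4,0,0,0],[0,0,0,-3.7,0,0,0],[0,0,0,0,0,0,0],[0,1,0.2,0,0,0,0],[0,0.5,0,0,0,0,0],[0,0.3,0,0,0,0,0],[0,0,0,0,0,0,0]]]'; python3 -m crank '[[[0,0.3,0,0,0,0,0],[0,0.3,0,0,0,0,0],[0,0.3,0,0,0,0,0],[0,0.3,0,0,0,0,0],[0,0,0,0,0,0,0]]]';  python3 -m crank '[[[0,0.3,0,0,0,0,0],[0,0.3,0,0,0,0,0],[0,0.3,0,0,0,0,0],[0,0,0,0,0,0,0],[0,0,0,0,0,0,0]]]'
```

```text
clock: 3.48
position: [0.4569, 0.1801, 0.1213]
ee_rot: [1.0, 0.022, 0.0, -0.0]
ft_force: [-1.1, -0.4, -0.2]
grip_width: 0.002
grasp_force: 0.0
clock: 4.1
position: [0.4688, 0.18, 0.1209]
ee_rot: [1.0, 0.022, -0.0, -0.0]
ft_force: [0.2, -0.0, -1.0]
grip_width: -0.005
grasp_force: 0.0
clock: 4.72
position: [0.4775, 0.1801, 0.1209]
ee_rot: [1.0, 0.022, -0.0, 0.0]
ft_force: [-0.0, -0.3, -0.5]
grip_width: -0.005
grasp_force: 0.0
```

```bash
python3 - <<'E'
from h import *
p,d=eyes.camera("top")
c=p[200:310,215:345,::-1];cv2.imwrite("pics/c2.png",cv2.resize(c,None,fx=4,fy=4,interpolation=cv2.INTER_CUBIC))
E
```

```text
(no output)
```

View pics/c2.png

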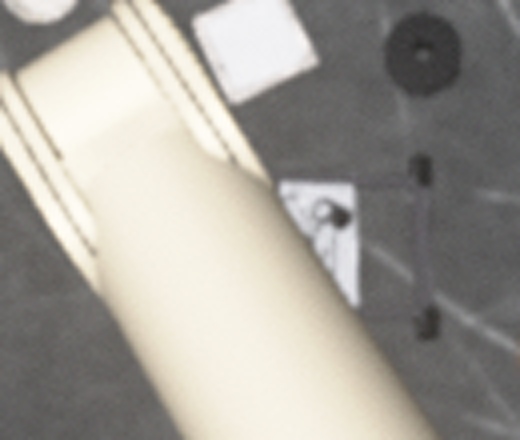

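The arm hides the lever here, though the feet haven't moved. I'll push 3 mm more, back off and look with the wrist camera.

```bash
python3 -m crank '[[[0,0.3,0,0,0,0,0],[0,0,0,0,0,0,0]]]'; python3 -m crank '[[[0,-2,0,0,0,0,0],[0,-4,0,0,0,0,0],[0,-3,0,3,0,0,0],[0,0,-1,3,0,0,0],[0,0,-2,0,0,0,0],[0,0,0,0,0,0,0]]]'; python3 - <<'E'
from h import *
p,d=eyes.camera("wrist")
cv2.imwrite("pics/w1.png",p[:,:,::-1])
E
```

```text
clock: 5.03
position: [0.4808, 0.18, 0.1209]
ee_rot: [1.0, 0.022, 0.0, 0.0]
ft_force: [0.7, -0.7, -0.9]
grip_width: 0.002
grasp_force: 0.0
clock: 5.78
position: [0.3908, 0.149, 0.1812]
ee_rot: [1.0, 0.021, 0.0, 0.0]
ft_force: [-0.0, 0.7, -0.8]
grip_width: -0.001
grasp_force: 0.0
```

View pics/w1.png

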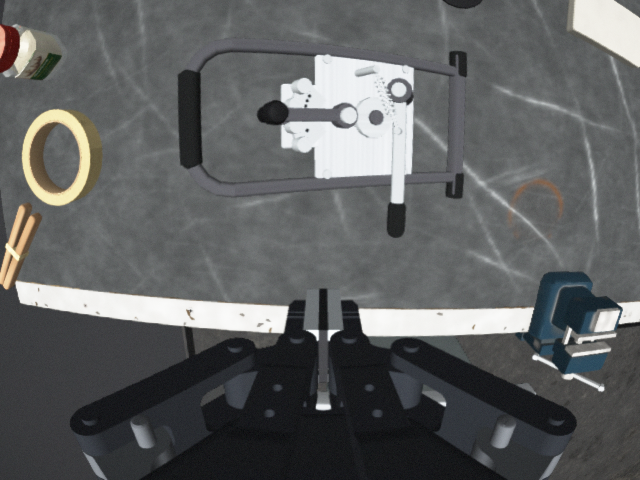

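The wrist view shows the lever still straight up, in drag, with its knob at (272,112), and the stand undisturbed. The push stopped short, because the tip is narrower than I assumed. I'll go back in, push further and look while still in contact.

```bash
python3 -m crank '[[[0,0,3.1,-2,0,0,0],[0,3,0,-4,0,0,0],[0,4,0,0,0,0,0],[0,1.5,0,-0.3,0,0,0],[0,0.5,0,0,0,0,0],[0,0.3,0,0,0,0,0],[0,0.3,0,0,0,0,0],[0,0,0,0,0,0,0]]]'; python3 - <<'E'
from h import *
p,d=eyes.camera("wrist")
cv2.imwrite("pics/w2.png",p[:,:,::-1])
E
```

```text
clock: 6.82
position: [0.4865, 0.1811, 0.1182]
ee_rot: [1.0, 0.022, 0.0, 0.0]
ft_force: [-0.1, 0.2, -0.1]
grip_width: -0.001
grasp_force: 0.0
```

View pics/w2.png

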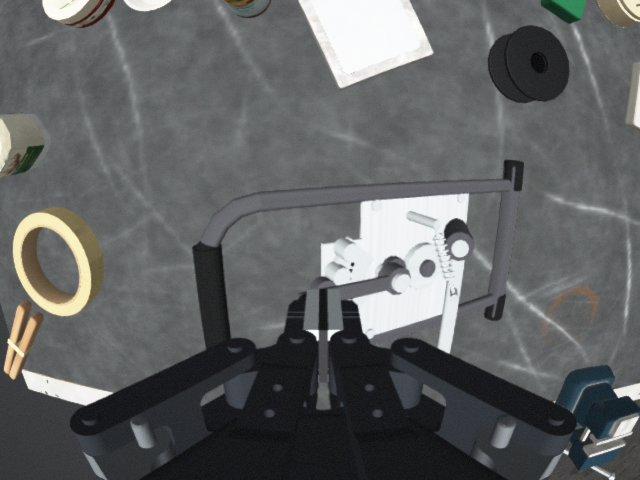

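```bash
cat >> h.py <<'E'
from scipy.spatial.transform import Rotation as Ro
def wproj(X,pos,quat):
    P=eyes.camera_params("wrist");H=P["hand_eye"]
    t=(np.atleast_2d(X)-pos)@Ro.from_quat(quat).as_matrix()
    c=(t-H[:3,3])@H[:3,:3]
    r=np.linalg.norm(c[:,:2],axis=1);th=np.arctan2(r,c[:,2]);f=P["fx"]
    return np.c_[P["cx"]+f*th*c[:,0]/r,P["cy"]+f*th*c[:,1]/r]
E
python3 - <<'E'
from h import *
s=np.load("s0.npy");R,t=stand(*s,np.radians(64))
P=eyes.camera_params("wrist");print(P["hand_eye"].round(3))
for pos,q in (([.3908,.149,.1812],[1,.021,0,0]),([.4865,.1811,.1182],[1,.022,0,0])):
    D=dict(top=(0,0,245),fL=(0,58,8.5),fR=(0,-58,8.5),k4=knob(.4,50),k6=knob(.6,50),k8=knob(.8,50),l0=legp(0),pivlev=(30,0,140))
    for k,p in D.items(): print(k,wproj(loc(R,t,p),pos,q).round(0))
    print("tcp",wproj(pos,pos,q).round(0))
E
```

```text
[[ 0.001 -0.958 -0.286  0.074]
 [ 1.     0.001 -0.001  0.001]
 [ 0.001 -0.286  0.958 -0.167]
 [ 0.     0.     0.     1.   ]]
top [[194. 117.]]
fL [[460.  64.]]
fR [[457. 184.]]
k4 [[284. 110.]]
k6 [[286.  90.]]
k8 [[292.  70.]]
l0 [[398. 227.]]
pivlev [[358. 114.]]
tcp [[321. 286.]]
top [[217. 298.]]
fL [[515. 174.]]
fR [[497. 304.]]
k4 [[337. 324.]]
k6 [[340. 301.]]
k8 [[347. 276.]]
l0 [[440. 377.]]
pivlev [[412. 285.]]
tcp [[321. 286.]]
```

The wrist view shows the lever partly turned: the knob is at about (320,285), so q is roughly 0.6 to 0.7. I'll carry on pushing.

```bash
python3 -m crank '[[[0,0.3,0,0,0,0,0],[0,0.3,0,0,0,0,0],[0,0,0,0,0,0,0]]]';python3 -m crank '[[[0,0.3,0,0,0,0,0],[0,0,0,0,0,0,0]]]'; python3 - <<'E'
from h import *
p,d=eyes.camera("wrist")
cv2.imwrite("pics/w3.png",cv2.resize(p[140:340,180:540,::-1],None,fx=2,fy=2))
E
```

```text
clock: 7.25
position: [0.4928, 0.181, 0.1179]
ee_rot: [1.0, 0.022, -0.0, -0.0]
ft_force: [-0.5, 0.3, -0.5]
grip_width: -0.0
grasp_force: 0.0
clock: 7.5
position: [0.4958, 0.1811, 0.1179]
ee_rot: [1.0, 0.022, -0.0, -0.0]
ft_force: [0.0, 0.0, 0.2]
grip_width: 0.002
grasp_force: 0.0
```

View pics/w3.png

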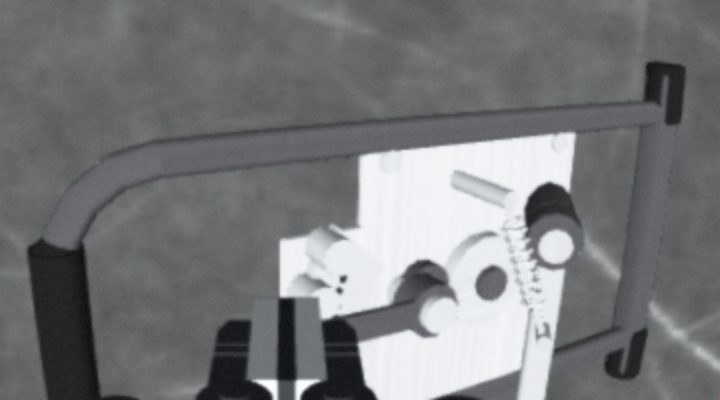

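```bash
python3 - <<'E'
from h import *
for n in("scene","top"):
    z=np.load(f"pics/{n}.npz");C=cloud(n,z["d"]);p=z["p"]
    m=(C[...,0]>.43)&(C[...,0]<.53)&(C[...,1]>.13)&(C[...,1]<.215)&(C[...,2]>.098)
    print(n,m.sum());
    for (v,u) in np.argwhere(m)[::2]: print((u,v),C[v,u].round(3),p[v,u])
p,d=eyes.camera("wrist");P=eyes.camera_params("wrist");H=P["hand_eye"];o=manip.get_obs()
Rm=Ro.from_quat(o["ee_rot"]).as_matrix()
def wp(u,v):
    x,y=u-P["cx"],v-P["cy"];r=np.hypot(x,y);th=r/P["fx"];D=d[v,u]
    c=np.array([x/r*np.tan(th)*D,y/r*np.tan(th)*D,D]);return Rm@(H[:3,:3]@c+H[:3,3])+o["position"]
for u,v in [(310,295),(323,295),(336,295),(323,288),(323,310),(350,302),(370,300),(398,297),(300,320),(205,280),(518,182),(340,265),(455,262)]: print((u,v),wp(u,v).round(3),p[v,u])
s=np.load("s0.npy");R,t=stand(*s,np.radians(64))
print(wproj([loc(R,t,knob(q,50)) for q in(.0,.4,.8)],o["position"],o["ee_rot"]).round(0))
E
```

```text
scene 68
(np.int64(299), np.int64(206)) [0.471 0.176 0.136] [55 55 53]
(np.int64(301), np.int64(206)) [0.476 0.177 0.135] [52 52 52]
(np.int64(299), np.int64(207)) [0.471 0.174 0.134] [49 50 51]
(np.int64(301), np.int64(207)) [0.476 0.175 0.133] [53 51 53]
(np.int64(303), np.int64(207)) [0.482 0.176 0.132] [29 28 27]
(np.int64(299), np.int64(208)) [0.47  0.173 0.131] [34 37 38]
(np.int64(301), np.int64(208)) [0.475 0.171 0.132] [35 35 35]
(np.int64(303), np.int64(208)) [0.482 0.176 0.129] [58 59 56]
(np.int64(299), np.int64(209)) [0.471 0.176 0.127] [23 23 23]
(np.int64(301), np.int64(209)) [0.475 0.172 0.129] [27 22 24]
(np.int64(303), np.int64(209)) [0.48  0.17  0.129] [85 88 86]
(np.int64(299), np.int64(210)) [0.47  0.175 0.125] [23 16 25]
(np.int64(301), np.int64(210)) [0.475 0.17  0.127] [25 24 26]
(np.int64(303), np.int64(210)) [0.482 0.177 0.123] [88 89 88]
(np.int64(299), np.int64(211)) [0.47  0.175 0.122] [27 29 27]
(np.int64(301), np.int64(211)) [0.475 0.173 0.122] [31 32 29]
(np.int64(314), np.int64(211)) [0.519 0.213 0.102] [102  99 102]
(np.int64(317), np.int64(211)) [0.
[... 3571 characters left out ...]
.474 0.162 0.1  ] [124 121 129]
(np.int64(265), np.int64(261)) [0.471 0.182 0.1  ] [80 81 83]
(310, 295) [0.507 0.186 0.153] [113 117 120]
(323, 295) [0.507 0.181 0.153] [18 19 23]
(336, 295) [0.507 0.176 0.152] [114 117 120]
(323, 288) [0.508 0.181 0.147] [168 172 175]
(323, 310) [0.507 0.181 0.165] [17 22 25]
(350, 302) [0.504 0.17  0.152] [26 29 29]
(370, 300) [0.477 0.153 0.094] [102 100 105]
(398, 297) [0.478 0.136 0.091] [232 237 238]
(300, 320) [0.503 0.189 0.167] [27 26 32]
(205, 280) [0.497 0.239 0.122] [39 38 39]
(518, 182) [0.544 0.027 0.018] [39 40 41]
(340, 265) [0.498 0.171 0.094] [218 222 223]
(455, 262) [0.5   0.102 0.087] [234 237 239]
[[343. 378.]
 [335. 342.]
 [346. 295.]]
```

```bash
python3 - <<'E'
from h import *
p,d=eyes.camera("wrist");P=eyes.camera_params("wrist");H=P["hand_eye"];o=manip.get_obs()
v,u=np.mgrid[:480,:640];x,y=u-P["cx"],v-P["cy"];r=np.hypot(x,y)+1e-9;k=np.tan(r/P["fx"])/r*d
C=np.stack([x*k,y*k,d],-1)@H[:3,:3].T+H[:3,3]
print(o["position"],o["joint_pos"].round(3))
for uu in(312,323,334):
  for vv in range(276,330,3): print(uu,vv,C[vv,uu].round(4),p[vv,uu],d[vv,uu].round(3))
E
```

```text
[0.49556139 0.18108627 0.11790473] [ 0.235  0.278 -0.764  1.798  0.209  1.149 -2.124]
312 276 [-0.0431 -0.0083  0.118 ] [104 108 107] 0.307
312 279 [-0.0451 -0.0083  0.1162] [110 111 111] 0.306
312 282 [-0.0475 -0.0083  0.1156] [110 112 113] 0.306
312 285 [-0.0512 -0.0084  0.1178] [108 111 111] 0.309
312 288 [ 0.0112 -0.0037 -0.0278] [102 108 108] 0.152
312 291 [ 0.0116 -0.0036 -0.0316] [110 115 118] 0.148
312 294 [ 0.0112 -0.0036 -0.0337] [113 116 117] 0.146
312 297 [ 0.0117 -0.0035 -0.0375] [111 116 120] 0.142
312 300 [ 0.0122 -0.0034 -0.0411] [111 115 119] 0.139
312 303 [ 0.0116 -0.0033 -0.0424] [113 119 120] 0.137
312 306 [ 0.0116 -0.0033 -0.0449] [113 117 121] 0.135
312 309 [ 0.0115 -0.0032 -0.0472] [112 116 119] 0.133
312 312 [ 0.012  -0.0031 -0.0505] [113 117 121] 0.13
312 315 [ 0.0119 -0.003  -0.0525] [114 118 121] 0.128
312 318 [ 0.0736  0.0008 -0.1674] [111 116 118] 0.0
312 321 [ 0.0114 -0.003  -0.056 ] [110 115 118] 0.124
312 324 [ 0.0116 -0.0029 -0.0583] [114 118 121] 0.122
312 327 [ 0.0114 -0.0028 -0.06  ] [113 119 121] 0.121
323 276 [-0.007   0.0008  0.0299] [239 242 24
[... 1149 characters left out ...]
.15
334 291 [ 0.0116  0.0052 -0.0316] [113 117 118] 0.148
334 294 [ 0.0113  0.0051 -0.0338] [112 118 119] 0.146
334 297 [ 0.012  0.005 -0.038] [108 114 116] 0.142
334 300 [ 0.0117  0.005  -0.0401] [112 117 119] 0.14
334 303 [ 0.0123  0.0048 -0.0439] [115 119 121] 0.136
334 306 [ 0.011   0.0049 -0.0438] [108 114 116] 0.136
334 309 [ 0.0114  0.0048 -0.047 ] [112 118 118] 0.133
334 312 [ 0.0118  0.0047 -0.0501] [109 111 117] 0.13
334 315 [ 0.0116  0.0046 -0.0519] [112 117 119] 0.128
334 318 [ 0.0124  0.0045 -0.0556] [115 120 121] 0.125
334 321 [ 0.0116  0.0045 -0.0563] [111 117 118] 0.124
334 324 [ 0.0118  0.0045 -0.0587] [113 118 120] 0.122
334 327 [ 0.0114  0.0044 -0.0601] [111 115 118] 0.121
```

The wrist depth shows the visible fingertip about 27 mm short of the reported TCP, so the fingers passed over the knob. I'll check this by touching down on a clear bit of bench.

```bash
python3 -m crank '[[[0,-4,0,3,0,0,0],[0,-5,-1,0,0,0,0],[0,-3,-2,-4,0,0,0],[0,0,0,-5,0,0,0],[0,0,0,-4,0,0,0],[0,0,0,-1,0,0,0],[0,0,0,0,0,0,0]]]';python3 -m crank '[[[0,0,0,-0.3,0,0,0],[0,0,0,-0.3,0,0,0],[0,0,0,0,0,0,0]]]'; 
```

```text
clock: 8.52
position: [0.3757, 0.1514, 0.0083]
ee_rot: [1.0, 0.022, -0.0, -0.0]
ft_force: [0.3, 0.8, 1.4]
grip_width: -0.002
grasp_force: 0.0
clock: 8.9
position: [0.3759, 0.151, 0.0022]
ee_rot: [1.0, 0.022, 0.0, 0.0]
ft_force: [-0.6, 0.1, 0.5]
grip_width: -0.0
grasp_force: 0.0
```

```bash
python3 -m crank '[[[0,0,0,-0.3,0,0,0],[0,0,0,-0.2,0,0,0],[0,0,0,0,0,0,0]]]'; python3 -m crank '[[[0,0,0,-0.3,0,0,0],[0,0,0,0,0,0,0]]]'; 
```

```text
clock: 9.28
position: [0.3754, 0.1511, -0.0032]
ee_rot: [1.0, 0.022, -0.0, 0.0]
ft_force: [-0.2, 0.0, 0.2]
grip_width: -0.001
grasp_force: 0.0
clock: 9.52
position: [0.3754, 0.151, -0.0063]
ee_rot: [1.0, 0.022, -0.0, 0.0]
ft_force: [0.3, -0.2, -0.1]
grip_width: -0.004
grasp_force: 0.0
```

```bash
python3 -m crank '[[[0,0,0,-0.5,0,0,0],[0,0,0,-0.5,0,0,0],[0,0,0,0,0,0,0]]]'; python3 -m crank '[[[0,0,0,-0.3,0,0,0],[0,0,0,-0.2,0,0,0],[0,0,0,0,0,0,0]]]'; python3 -m crank '[[[0,0,0,-0.3,0,0,0],[0,0,0,0,0,0,0]]]'
```

```text
clock: 9.9
position: [0.3752, 0.151, -0.0165]
ee_rot: [1.0, 0.022, -0.0, 0.0]
ft_force: [0.7, -0.1, 0.3]
grip_width: 0.0
grasp_force: 0.0
clock: 10.28
position: [0.3755, 0.151, -0.0212]
ee_rot: [1.0, 0.022, -0.0, 0.0]
ft_force: [0.1, 0.0, 0.7]
grip_width: -0.002
grasp_force: 0.0
clock: 10.52
position: [0.3759, 0.1512, -0.0234]
ee_rot: [1.0, 0.022, 0.0, 0.0]
ft_force: [-5.8, -1.2, 18.4]
grip_width: 0.003
grasp_force: 8.5
```

The touch-down confirms it: the real tips sit 22.5 mm behind the reported TCP. I'll repeat the lever push 22.5 mm lower.

```bash
python3 -m crank '[[[0,0,0,5,0,0,0],[0,0,0,5,0,0,0],[0,0,0,4.5,0,0,0],[0,3.5,1.5,0,0,0,0],[0,3.6,1.5,0,0,0,0],[0,0,0,-1.3,0,0,0],[0,0,0,-1.2,0,0,0],[0,0,0,0,0,0,0]]]'; python3 -m crank '[[[0,0.4,0,0,0,0,0],[0,0.4,0,0,0,0,0],[0,0.3,0,0,0,0,0],[0,0.3,0,0,0,0,0],[0,0,0,0,0,0,0]]]'; python3 -m crank '[[[0,0.3,0,0,0,0,0],[0,0.3,0,0,0,0,0],[0,0.3,0,0,0,0,0],[0,0,0,0,0,0,0]]]'; python3 -m crank '[[[0,0.3,0,0,0,0,0],[0,0.3,0,0,0,0,0],[0,0,0,0,0,0,0]]]'
```

```text
clock: 11.52
position: [0.4452, 0.1804, 0.0947]
ee_rot: [1.0, 0.022, -0.001, 0.001]
ft_force: [0.7, -0.4, 0.5]
grip_width: 0.002
grasp_force: 0.0
clock: 12.15
position: [0.4608, 0.1811, 0.0959]
ee_rot: [1.0, 0.022, 0.0, -0.0]
ft_force: [-1.1, 0.3, 0.9]
grip_width: -0.003
grasp_force: 0.3
clock: 12.65
position: [0.4699, 0.181, 0.0959]
ee_rot: [1.0, 0.022, 0.0, -0.0]
ft_force: [-0.1, -0.5, -0.9]
grip_width: -0.001
grasp_force: 0.0
clock: 13.02
position: [0.4758, 0.1811, 0.0959]
ee_rot: [1.0, 0.022, 0.0, -0.0]
ft_force: [0.2, 0.2, 0.3]
grip_width: -0.002
grasp_force: 0.0
```

```bash
cat >> h.py <<'E'
def wcloud():
    o=manip.get_obs();p,d=eyes.camera("wrist");P=eyes.camera_params("wrist");H=P["hand_eye"]
    v,u=np.mgrid[:480,:640];x,y=u-P["cx"],v-P["cy"];r=np.hypot(x,y)+1e-9;k=np.tan(r/P["fx"])/r*d
    C=np.stack([x*k,y*k,d],-1)@H[:3,:3].T+H[:3,3]
    W=C@Ro.from_quat(o["ee_rot"]).as_matrix().T+o["position"]
    W[d==0]=np.nan
    return p,C,W
E
cat > kn.py <<'E'
from h import *
p,C,W=wcloud();s=np.load("s0.npy");R,t=stand(*s,np.radians(64))
S=(W-t)@R*1000   # stand frame, mm
m=(abs(S[...,1])<45)&(S[...,2]>165)&(S[...,2]<220)&(S[...,0]>30)&(S[...,0]<55)&(p.max(-1)<95)&(np.linalg.norm(C[...,:2],axis=-1)>.02)
k=np.median(S[m],0);print(m.sum(),k.round(1),"q~",(0.4+np.arctan2(k[1],k[2]-140)).round(2))
E
python3 kn.py
```

```text
1406 [ 47.4  26.  201.1] q~ 0.8
```

The lever is locked (q about 0.8). Next is the leg.

```bash
python3 -m crank '[[[0,-2,0,1,0,0,0],[0,0,0,3,0,0,0],[0,-4,-2,0,0,0,0],[0,-2.1,-3.1,0,0,0,0],[0,0,0,0,0,0,0]]]'; python3 kn.py; python3 -m crank '[[[0,0,0,-5,0,0,0],[0,0,0,-4.7,0,0,0],[0,0,-0.6,0,0,0,0],[0,0,0,0,0,0,0]]]'; python3 - <<'E'
from h import *
s=np.load("s0.npy");R,t=stand(*s,np.radians(64))
for q in np.arange(0,1.5,.15): print(q.round(2),loc(R,t,legp(q,98)).round(3))
p,C,W=wcloud();S=(W-t)@R*1000
m=(S[...,1]<-64)&(S[...,1]>-110)&(abs(S[...,2]-100)<30)&(abs(S[...,0]-28)<20)&(np.linalg.norm(C[...,:2],axis=-1)>.025)
print(m.sum(),np.nanmedian(S[m],0),np.nanpercentile(W[m],[5,50,95],axis=0).round(3))
E
```

```text
clock: 13.7
position: [0.3938, 0.1278, 0.1359]
ee_rot: [1.0, 0.021, 0.0, 0.001]
ft_force: [0.0, 0.3, 0.6]
grip_width: 0.001
grasp_force: 0.0
788 [ 48.9  21.9 199.7] q~ 0.75
clock: 14.25
position: [0.3956, 0.1245, 0.0403]
ee_rot: [1.0, 0.022, 0.0, -0.0]
ft_force: [-0.3, -0.5, 0.6]
grip_width: -0.001
grasp_force: 0.0
0.0 [0.401 0.09  0.074]
0.15 [0.403 0.076 0.078]
0.3 [0.407 0.063 0.082]
0.45 [0.413 0.05  0.086]
0.6 [0.42  0.038 0.089]
0.75 [0.43  0.027 0.092]
0.9 [0.441 0.018 0.095]
1.05 [0.454 0.011 0.097]
1.2 [0.467 0.005 0.099]
1.35 [0.481 0.002 0.1  ]
1848 [ 33.08766142 -74.60779955 107.2250323 ] [[0.393 0.088 0.077]
 [0.404 0.095 0.081]
 [0.414 0.1   0.082]]
```

```bash
python3 -m crank '[[[0,0.5,-1,0,0,0,0],[0,0,-1,0,0,0,0],[0,0.1,-1,0.3,0,0,0],[0,0.1,-1,0.3,0,0,0],[0,0.1,-0.9,0.3,0,0,0],[0,0.4,-0.9,0.3,0,0,0],[0,0.5,-0.9,0.2,0,0,0],[0,0.5,-0.9,0.2,0,0,0]]]';python3 -m crank '[[[0,0.6,-0.8,0.2,0,0,0],[0,0.6,-0.8,0.1,0,0,0],[0,0.6,-0.7,0.1,0,0,0],[0,0.7,-0.6,0.1,0,0,0],[0,0.7,-0.5,0.1,0,0,0],[0,0.7,-0.4,0,0,0,0],[0,0,0,0,0,0,0]]]'
cat > leg.py <<'E'
from h import *
p,C,W=wcloud();s=np.load("s0.npy");R,t=stand(*s,np.radians(64))
S=(W-t)@R*1000-[28,20,100]
o=np.array([.669,0,-.743]);f=np.array([0,-1,0]);n=np.cross(f,o)
a,b,c=S@f,S@o,S@n
r=np.hypot(a,b);m=(abs(c)<9)&(r>45)&(r<111)&(b>-15)&(np.linalg.norm(C[...,:2],axis=-1)>.025)
q=np.arctan2(b,a)[m];h,e=np.histogram(q,np.arange(-.2,2.2,.1))
print([(round(float(x),1),int(y)) for x,y in zip(e,h) if y])
E
python3 leg.py
```

```text
clock: 15.3
position: [0.417, 0.0473, 0.0551]
ee_rot: [1.0, 0.022, -0.0, 0.0]
ft_force: [-0.3, 0.7, 0.9]
grip_width: 0.001
grasp_force: 0.3
clock: 16.18
position: [0.456, 0.01, 0.0609]
ee_rot: [1.0, 0.022, -0.0, -0.0]
ft_force: [0.1, -0.2, 0.2]
grip_width: 0.001
grasp_force: 0.0
[(1.6, 96), (1.7, 2995), (1.8, 2126)]
```

The leg has snapped open (q about 1.78). I'll retreat, tilt the tool and re-measure the stand and top bar.

```bash
python3 -m crank '[[[0,-1.5,1,4,0,0,0],[0,0,0,6,0,0,0],[0,0,0,5,0,0,0],[0,1.2,4,2,0,0,0],[0,1,5,0,0,0,0],[4.5,1,5,0,0,0,0],[4.5,0,5,0,-10,0,0],[4.5,0,5,0,-10,0,0],[4.5,0,3.3,0,-10,0,0],[4.5,0,0,0,-10,0,0],[4.5,0,0,0,0,0,0],[4.5,0,0,0,0,0,0]]]'; cat > fit.py <<'E'
from h import *
p,C,W=wcloud();far=np.linalg.norm(C[...,:2],axis=-1)>.05
z=W[...,2]
def rep(n,m): 
    w=W[m&far];print(n,len(w),np.nanmedian(w,0).round(3),np.nanpercentile(w,[4,96],axis=0).round(3).tolist())
b=(p.max(-1)<80)
rep("bar",b&(abs(W[...,0]-.473)<.05)&(abs(W[...,1]-.236)<.025)&(abs(z-.115)<.02))
rep("footL",b&(abs(W[...,0]-.54)<.025)&(abs(W[...,1]-.025)<.03)&(z>.006)&(z<.03))
rep("footR",b&(abs(W[...,0]-.424)<.025)&(abs(W[...,1]-.02)<.03)&(z>.006)&(z<.03))
cv2.imwrite("pics/w4.png",p[:,:,::-1])
print(manip.get_obs()["position"],Ro.from_quat(manip.get_obs()["ee_rot"]).as_matrix()[:,2])
E
python3 fit.py; python3 leg.py;python3 kn.py
```

```text
clock: 17.73
position: [0.4714, 0.2624, 0.2312]
ee_rot: [0.957, 0.024, -0.017, 0.287]
ft_force: [0.5, -0.9, 0.7]
grip_width: 0.527
grasp_force: 0.0
bar 413 [0.487 0.242 0.116] [[0.428, 0.219, 0.106], [0.517, 0.246, 0.121]]
footL 161 [0.543 0.035 0.016] [[0.531, 0.026, 0.007], [0.551, 0.038, 0.018]]
footR 141 [0.423 0.025 0.017] [[0.414, 0.018, 0.009], [0.436, 0.042, 0.021]]
[0.47199774 0.26140369 0.23170925] [-0.01892041 -0.55056044 -0.83458087]
[(1.6, 5), (1.7, 183), (1.8, 260)]
382 [ 43.4  19.7 202.7] q~ 0.7
```

View pics/w4.png

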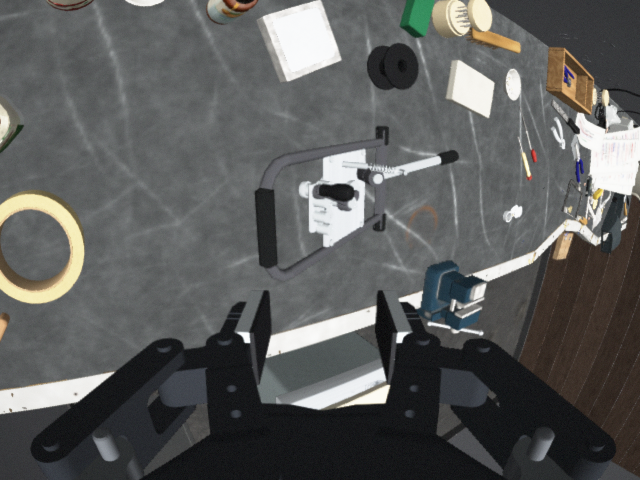

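The view shows the leg open, with its foot at (448,156), and the lever turned towards +y with its knob at (342,193). The stand hasn't moved and the grip bar is at (267,228). Now I'll approach and grasp it.

```bash
python3 -m crank '[[[4.5,0,5.4,0,0,0,0],[4.5,0.1,-3.4,-5.1,0,0,0],[4.5,0,-3.4,-5.1,0,0,0],[4.5,0,-1.7,-2.6,0,0,0],[4.5,0,0,0,0,0,0]]]'; python3 - <<'E'
from h import *
p,C,W=wcloud();far=(C[...,0]>.02)|(C[...,2]>-.035)
m=(abs(W[...,0]-.473)<.028)&(abs(W[...,1]-.236)<.02)&(abs(W[...,2]-.115)<.02)&(p.max(-1)<80)
print(m.sum(),np.nanmedian(C[m],0),np.nanpercentile(C[m],[5,95],axis=0).round(3))
E
```

```text
clock: 18.5
position: [0.4728, 0.2279, 0.1029]
ee_rot: [0.957, 0.021, -0.018, 0.289]
ft_force: [0.7, -0.3, 0.5]
grip_width: 0.527
grasp_force: 0.0
3513 [ 0.00272836 -0.00162407 -0.02012881] [[-0.025 -0.008 -0.023]
 [ 0.024  0.005 -0.016]]
```

The bar lies centred between the fingers. I'll advance 26 mm and close.

```bash
python3 -m crank '[[[4.5,0,-1.5,-2.2,0,0,0],[4.5,0,0,0,0,0,0],[0,0,0,0,0,0,0],[0,0,0,0,0,0,0],[0,0,0,0,0,0,0],[0,0,0,0,0,0,0],[0,0,0,0,0,0,0],[0,0,0,0,0,0,0]]]' 40
```

```text
clock: 19.55
position: [0.4728, 0.2173, 0.0819]
ee_rot: [0.958, 0.024, -0.016, 0.287]
ft_force: [0.3, 6.4, 4.6]
grip_width: 0.159
grasp_force: 39.4
```

```bash
cat > arc.py <<'E'
import sys;from h import *
# args: current tilt deg, target tilt deg, rows
a,b,n=float(sys.argv[1]),float(sys.argv[2]),int(sys.argv[3]);fy=float(sys.argv[4])
s=np.load("s0.npy");ax=np.array([np.sin(s[2]),-np.cos(s[2]),0]);hz=np.array([np.cos(s[2]),np.sin(s[2]),0])
o=manip.get_obs();p0=o["position"];f0=np.array([s[0]+(fy-s[1])*hz[0]/hz[1],fy,.0085])
prev=p0
for i in range(1,n+1):
    th=np.radians(a-b)*i/n
    q=f0-hz*.0085*th+Ro.from_rotvec(ax*th).apply(p0-f0)
    print((100*(q-prev)).round(2).tolist(),end=" ");prev=q
print(ax*(a-b)/n,prev)
E
python3 arc.py 64 0 16 .0235
```

```text
[0.03, -0.62, 1.34] [0.03, -0.71, 1.29] [0.03, -0.8, 1.25] [0.04, -0.88, 1.19] [0.04, -0.96, 1.13] [0.04, -1.04, 1.06] [0.05, -1.11, 0.99] [0.05, -1.18, 0.92] [0.05, -1.24, 0.84] [0.05, -1.3, 0.75] [0.05, -1.35, 0.66] [0.06, -1.39, 0.57] [0.06, -1.42, 0.48] [0.06, -1.45, 0.38] [0.06, -1.48, 0.28] [0.06, -1.49, 0.18] [3.99667595 0.16303788 0.        ] [0.4802724  0.03307698 0.21508424]
```

```bash
python3 -m crank '[[[0,0,-0.6,1.3,4,0.2,0],[0,0,-0.7,1.3,4,0.2,0],[0,0,-0.8,1.3,4,0.2,0],[0,0,-0.9,1.2,4,0.2,0],[0,0,-1,1.1,4,0.1,0],[0,0,-1,1.1,4,0.1,0],[0,0,-1.1,1,4,0.1,0],[0,0.1,-1.2,0.9,4,0.2,0],[0,0,0,0,0,0,0]]]'; python3 arc.py 32 4 7 .019
```

```text
clock: 20.68
position: [0.4752, 0.1414, 0.1747]
ee_rot: [0.999, 0.028, -0.019, 0.012]
ft_force: [3.9, 2.5, 2.0]
grip_width: 0.163
grasp_force: 39.9
[0.05, -1.25, 0.81] [0.05, -1.3, 0.73] [0.06, -1.35, 0.64] [0.06, -1.39, 0.55] [0.06, -1.43, 0.46] [0.06, -1.45, 0.36] [0.06, -1.48, 0.26] [3.99667595 0.16303788 0.        ] [0.47909736 0.04493114 0.21281328]
```

```bash
python3 -m crank '[[[0,0.1,-1.2,0.8,4,0.2,0],[0,0,-1.3,0.7,4,0.1,0],[0,0.1,-1.3,0.6,4,0.2,0],[0,0,-1.4,0.5,4,0.1,0],[0,0.1,-1.4,0.5,4,0.2,0],[0,0,-1.5,0.4,4,0.1,0],[0,0.1,-1.5,0.3,4,0.2,0],[0,0,0,0,0,0,0],[0,0,0,0,0,0,0]]]'; cat > up.py <<'E'
from h import *
p,C,W=wcloud()
for n,(dc,) in {}.items(): pass
for cam in("scene","top"):
    p,d=eyes.camera(cam);np.savez(f"pics/{cam}_up.npz",p=p,d=d);C=cloud(cam,d)
    print(cam)
    for nm,(x0,x1,y0,y1,z0,z1) in dict(tube_hi=(.40,.56,-.05,.09,.17,.20),tube_mid=(.40,.56,-.05,.09,.03,.055),feet=(.39,.57,-.05,.07,.004,.016),leg=(.44,.56,-.14,-.05,.01,.06)).items():
        m=(C[...,0]>x0)&(C[...,0]<x1)&(C[...,1]>y0)&(C[...,1]<y1)&(C[...,2]>z0)&(C[...,2]<z1)&(p.max(-1)<130)
        if m.sum(): print(nm,m.sum(),np.median(C[m],0).round(4),np.percentile(C[m],[5,95],axis=0).round(3).tolist())
p=np.load("pics/scene_up.npz")["p"]
cv2.imwrite("pics/s_up.png",cv2.resize(p[130:310,220:400,::-1],None,fx=3.3,fy=3.3,interpolation=cv2.INTER_CUBIC))
E
python3 up.py
```

```text
clock: 21.8
position: [0.4796, 0.0478, 0.2134]
ee_rot: [0.972, 0.035, -0.02, -0.23]
ft_force: [5.9, 1.0, 14.1]
grip_width: 0.157
grasp_force: 41.1
scene
tube_hi 178 [0.4955 0.0186 0.1846] [[0.423, -0.02, 0.172], [0.529, 0.028, 0.199]]
tube_mid 52 [0.4325 0.0098 0.0444] [[0.426, 0.006, 0.032], [0.533, 0.016, 0.054]]
feet 280 [0.4733 0.0074 0.0116] [[0.417, 0.001, 0.005], [0.53, 0.016, 0.015]]
leg 75 [ 0.5253 -0.0785  0.0399] [[0.518, -0.086, 0.029], [0.532, -0.068, 0.048]]
top
tube_hi 9 [0.4272 0.0182 0.1798] [[0.422, 0.005, 0.172], [0.487, 0.022, 0.197]]
tube_mid 3 [0.4287 0.0085 0.0503] [[0.427, 0.008, 0.032], [0.429, 0.011, 0.054]]
feet 177 [0.4374 0.0046 0.0052] [[0.398, -0.046, 0.004], [0.513, 0.065, 0.014]]
```

View pics/s_up.png

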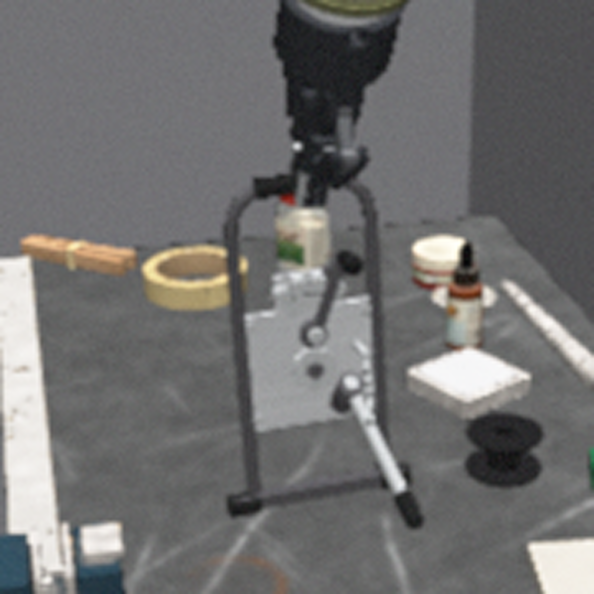

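The stand is nearly upright, about 4 degrees short of plumb, with the lever locked and the leg open. I'll tip it the last few degrees.

```bash
python3 -m crank '[[[0,0.1,-0.7,0.1,1.8,0.1,0],[0,0,-0.7,0.1,1.8,0.1,0],[0,0,0,0,0,0,0],[0,0,0,0,0,0,0],[0,0,0,0,0,0,0]]]'; sed -i '/s_up.png/d' up.py; python3 up.py; python3 - <<'E'
from h import *
z=np.load("pics/scene_up.npz");C=cloud("scene",z["d"]);p=z["p"]
for xs in((.415,.437),(.52,.545)):
    m=(C[...,0]>xs[0])&(C[...,0]<xs[1])&(C[...,1]>-.03)&(C[...,1]<.06)&(C[...,2]>.03)&(C[...,2]<.21)&(p.max(-1)<110)
    w=C[m];k=np.polyfit(w[:,2],w[:,1],1)
    e=w[:,1]-np.polyval(k,w[:,2]);w=w[abs(e)<.006];k=np.polyfit(w[:,2],w[:,1],1)
    print(len(w),"lean deg (+ = towards +y)",np.degrees(np.arctan(k[0])).round(2),"lateral",np.degrees(np.arctan(np.polyfit(w[:,2],w[:,0],1)[0])).round(2))
o=manip.get_obs();print(o["ft_force"],o["position"]-.041*Ro.from_quat(o["ee_rot"]).as_matrix()[:,2])
E
```

```text
clock: 22.58
position: [0.4803, 0.034, 0.2152]
ee_rot: [0.965, 0.035, -0.021, -0.261]
ft_force: [5.4, -0.5, 13.5]
grip_width: 0.16
grasp_force: 41.0
scene
tube_hi 193 [0.4953 0.0058 0.1856] [[0.424, -0.034, 0.171], [0.529, 0.013, 0.198]]
tube_mid 58 [0.4334 0.0068 0.0443] [[0.427, 0.004, 0.031], [0.535, 0.014, 0.053]]
feet 278 [0.4722 0.0067 0.0116] [[0.417, -0.0, 0.005], [0.533, 0.015, 0.015]]
leg 76 [ 0.5252 -0.081   0.0347] [[0.518, -0.088, 0.024], [0.533, -0.071, 0.043]]
top
tube_hi 7 [0.4537 0.0046 0.1787] [[0.423, -0.005, 0.173], [0.485, 0.012, 0.186]]
tube_mid 2 [0.4276 0.0098 0.0407] [[0.427, 0.008, 0.039], [0.428, 0.011, 0.042]]
feet 197 [0.4406 0.02   0.0051] [[0.398, -0.04, 0.004], [0.549, 0.066, 0.014]]
268 lean deg (+ = towards +y) 0.63 lateral -1.55
248 lean deg (+ = towards +y) 0.48 lateral -1.97
[ 6.30452645  0.3903017  12.96550439] [0.48271008 0.01346387 0.25059684]
```

```bash
python3 - <<'E'
from h import *
z=np.load("pics/scene_up.npz");C=cloud("scene",z["d"]);p=z["p"]
for n,(a,b) in dict(R=(.412,.437),L=(.525,.553)).items():
    m=(C[...,0]>a)&(C[...,0]<b)&(abs(C[...,1]-.012)<.025)&(C[...,2]>-.003)&(C[...,2]<.03)&(p.max(-1)<60)
    print(n,m.sum(),np.percentile(C[m],[5,50,97],axis=0).round(4).tolist())
    mb=(C[...,0]>a)&(C[...,0]<b)&(C[...,1]<-.02)&(C[...,1]>-.05)&(C[...,2]<.01);print("bench z",np.median(C[mb][:,2]))
# left/right tube tops: foot bar slope
m=(C[...,0]>.44)&(C[...,0]<.515)&(abs(C[...,1]-.01)<.02)&(C[...,2]>.004)&(C[...,2]<.03)&(p.max(-1)<90)
w=C[m];print("bar slope deg",np.degrees(np.arctan(np.polyfit(w[:,0],w[:,2],1)[0])),len(w))
E
```

```text
R 43 [[0.4124, -0.0018, 0.0035], [0.4206, 0.0017, 0.0088], [0.4343, 0.0135, 0.0142]]
bench z -0.002339927234033423
L 16 [[0.5267, 0.0061, 0.0071], [0.5464, 0.0079, 0.0134], [0.5494, 0.0157, 0.0179]]
bench z -0.002227939570445314
bar slope deg 0.37647685479596205 105
```

The stand is plumb fore and aft (0.5°). It leans about 1.5° sideways, with the left foot perhaps 3 mm up. I'll trim that.

```bash
python3 -m crank '[[[0,0.3,0,0,0,0.8,0],[0,0.3,0,-0.1,0,0.7,0],[0,0,0,0,0,0,0],[0,0,0,0,0,0,0],[0,0,0,0,0,0,0],[0,0,0,0,0,0,0]]]'; python3 up.py >/dev/null; python3 - <<'E'
from h import *
z=np.load("pics/scene_up.npz");C=cloud("scene",z["d"]);p=z["p"]
for xs in((.415,.437),(.52,.545)):
    m=(C[...,0]>xs[0])&(C[...,0]<xs[1])&(C[...,1]>-.03)&(C[...,1]<.06)&(C[...,2]>.03)&(C[...,2]<.21)&(p.max(-1)<110)
    w=C[m];k=np.polyfit(w[:,2],w[:,1],1)
    e=w[:,1]-np.polyval(k,w[:,2]);w=w[abs(e)<.006];k=np.polyfit(w[:,2],w[:,1],1)
    print(len(w),"lean",np.degrees(np.arctan(k[0])).round(2),"lateral",np.degrees(np.arctan(np.polyfit(w[:,2],w[:,0],1)[0])).round(2))
for n,(a,b) in dict(R=(.412,.437),L=(.525,.553)).items():
    m=(C[...,0]>a)&(C[...,0]<b)&(abs(C[...,1]-.012)<.025)&(C[...,2]>-.003)&(C[...,2]<.03)&(p.max(-1)<60)
    print(n,m.sum(),np.percentile(C[m],[5,50,97],axis=0).round(4).tolist())
m=(C[...,0]>.44)&(C[...,0]<.515)&(abs(C[...,1]-.01)<.02)&(C[...,2]>.004)&(C[...,2]<.03)&(p.max(-1)<90)
w=C[m];print("bar slope deg",np.degrees(np.arctan(np.polyfit(w[:,0],w[:,2],1)[0])),len(w))
E
```

```text
clock: 23.48
position: [0.4857, 0.0341, 0.2137]
ee_rot: [0.964, 0.032, -0.034, -0.261]
ft_force: [4.4, 0.9, 10.7]
grip_width: 0.158
grasp_force: 40.8
267 lean 0.67 lateral 0.23
241 lean 0.6 lateral -0.45
R 44 [[0.4129, -0.0003, 0.0023], [0.4207, 0.0018, 0.0084], [0.4344, 0.0163, 0.0149]]
L 18 [[0.527, 0.0061, 0.0025], [0.5473, 0.0097, 0.0096], [0.55, 0.0176, 0.0131]]
bar slope deg 0.7771281629497739 91
```

```bash
python3 -c "
from workcell import job
print(job.hand_in())"
```

```text
the job is handed in; nothing more can be done
None
```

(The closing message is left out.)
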